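Set the flat lap to speed 5 and start it

ROBOT

A 6-joint arm with a two-finger parallel gripper is mounted at the origin on the work surface. World frame = base frame: x ahead of the robot, y to its left, z up, the work surface at z = 0. Lengths are in m, angles in degrees, forces in N, time in s.
With the tool pointing down it reaches from about 0.25 to 0.725 m from the base axis. Payload 9.7 kg.
Tool frame: the origin (TCP) lies midway between the tips of the shut fingers; the grasp point (between the pads) lies 19 mm behind it (bot.hold_point_z is the distance from the TCP to the grasp point, in m); z points along the fingers, y is the line along which they close (so a half turn about z gives the same grasp; the last joint's range is limited). The gripper opens to 85 mm and grips with 20 to 120 N. Pads are 22 mm wide; open, the fingers measure 114 mm over their backs; the gripper's body (76 mm by 85 mm) begins 54 mm behind the grasp point. The pads swing forward as they close: fully open they stand 13 mm farther back than shut.
Start: joints at [-65.718, 4.979, 10.078, 95.1, 0, 90], TCP at [0.226, -0.501, 0.195] pointing down, gripper open.
Joint ranges: [-179.16, 179.16], [-48.56, 103.87], [-65.8, 70.77], [-126.05, 130.52], [-82.76, 87.17], [-180, 180]. Speed limits (degrees/s): [127.2, 127.2, 147.25, 180, 180, 180].

INTERFACE

Orientations are given as [roll, pitch, yaw] about the fixed x, y, z axes, in that order (R = Rz(yaw) Ry(pitch) Rx(roll)).
In Python, from workcell import bot gives the robot as it stands.
- The arm moves only by the tool play_rows, never from a script. Its argument "steps" is a list that holds one entry, the list of rows, each a list of 4 numbers: the shift along the tool's x, y, z in m, then the turn about the tool's z in rad. In form: [[[tx, ty, tz, yaw], ...]]. A call has exactly 5 rows; each row shifts and turns the commanded pose from where the row before left it, along the tool's axes as they then stand; what a row does not reach is not made up. A row lasts 1/12 s, in which the tool goes at most 41.7 mm and 7.16 degrees, less where a joint would pass 70% of its speed; a pose out of reach is approached as far as the arm can. A call is refused whole if a number of a shift passes 0.0417 or a number of a turn 0.125, either way. A call with a gripper value outside its range is refused whole. "gripper" is the finger opening in m, from 0 to 0.0854, set as the call begins (left out, the last holds). The fingers move at their own pace and stop on an object; "squeeze" is the grip in N (left out, the last holds). Time passes only in rows, so rows that do not move let the fingers close, or fill a call up. It gives the time, the measured TCP pose, the force, the opening and the grip force at its end, in the units of the state.
- bot.get_obs(): the state, without advancing time (a new reading comes with each control period).
- bot.camera(name): name is "side" or "top" or "wrist"; returns a dict with "img" (400x640x3 uint8, blue, green, red), "vfov" (degrees; the focal length in pixels is half the picture's height over the tangent of half this angle, whatever the lens; pixels are square), "cx", "cy" (the principal point, pixels), "xyz" and "attitude" of the camera in the world. Camera axes: x right, y down, z forward; pixel columns grow to the right and rows downward; lengths in m; the calibration is good to about 2 mm. The wrist camera is an equidistant fisheye: a pixel r from the principal point sees the ray r / f radians off the axis. A picture is of the moment at which its call begins. There is no depth.
- bot.job_done(): hands the job in; it is judged then, once.
The state is a dict: "time": time; "q": joint angles; "qd": joint speeds; "joint_efforts": joint torques, N m; "ee_pos": TCP position; "tcp_rot": TCP orientation; "wrist_force": force on the tool from outside, world axes, zero at the start; "torque": the same for the moment, N m; "opening": finger opening in m; "grasp_force": force on a finger pad.
Only numpy, scipy, OpenCV 4.12 (cv2) and the standard library are available. Lean on these libraries where they do the work, as an engineer would, in place of code of your own. Each camera call takes 0.05 s, during which the arm holds its last target. There are 200 camera calls.

TASK

Get the flat-lap stone grinder running at speed 5. With a fingertip against the side of the black speed lever, push it round clockwise, counting the clicks and without gripping it, until it rests in position 5 (the red mark is 0, one click for each black mark) and never farther; then press the green start button on the starter box right down with a fingertip and let it spring back. Leave the red stop button and all the other things on the bench and on the machine where they are.

Things in the scene. Friction and masses are not known exactly. Their poses are not given: they have to be found in the camera images.
- lap: the flat lap, 420 x 280 mm, yaw within 0.2 rad. Origin: centre of its underside; x points across it, from the dial side to the round bowl, y left, z up. Deck 160 mm above the bench. Bowl rim: 36 mm above the deck, from 84 mm beyond the dial's centre towards +x. Rubber mat with tin and dressing stick: from 97 mm beyond it towards +y
- dial (a point): centre of the flat, light grey dial plate (148 x 156 mm, 162 mm above the bench), on its surface and on the lever's vertical axis; axes as lap. The marks lie 67 mm from it: red (position 0, off) at +120 degrees from x, anticlockwise from above; then eight black ones, each longer than the last, at 90, 60, 30, 0, -30, -60, -90, -120 degrees (positions 1 to 8)
- selector (a joint): angle of the lever, rad: 0 at the red mark, growing clockwise from above; position n is n x 0.5236, end stop at 8. The lever points to 120 degrees minus this angle in the dial's frame. A spring detent holds each position: about 4 N at 43 mm from the axis takes it over the hump half-way, then it snaps forward by itself into the next. It starts at 0, 1, 2 or 3
- lever_tip (a point): middle of the end face of the speed lever: a black bar with a white line on top, 14 mm wide, reaching 56 mm from the axis (20 mm behind it), 8 to 35 mm above the dial plate; under it a skirt of radius 26 mm, 8 mm high. The point is 21 mm above the plate; its x axis points outward along the bar. To turn clockwise, push on the bar's +y side (+y of this point)
- start_top (a point): centre of the top of the green start button, 32 mm across, 87 mm above the bench, on a grey and yellow starter box (140 x 80 x 65 mm, yaw within 0.35 rad) left or right of the machine; it stands 10 mm proud of its 48 mm collar and is pressed straight down
- start (a joint): travel of the start button in m: 0 when up, 0.006 fully down (5 N); springs back
- stop_top (a point): centre of the top of the red mushroom stop button, 40 mm across, 97 mm above the bench, on the same box, 68 mm from the start button; not to be pressed
- stop (a joint): travel of the stop button in m: 0 when up, 0.005 fully down
- tin: a small round aluminium paste tin with a blue lid, 50 mm across, 27 mm high, on the rubber mat beside the dial. Origin at the centre of its underside
- dresser: a pale dressing stick with an orange end, 16 x 60 x 14 mm, on the rubber mat beside the dial. Origin at the centre of its underside
- jar_a: a clear grit jar with a red lid, 54 mm across, 75 mm high, in the wooden caddy. Origin at the centre of its underside
- jar_b: an amber grit jar with a blue lid, 54 mm across, 62 mm high, in the wooden caddy. Origin at the centre of its underside
- blank_a: a round purple-grey stone blank, 112 mm across, 20 mm thick, lying on the bench. Origin at the centre of its underside
- blank_b: a smaller stone blank, 100 mm across, 14 mm thick, lying on top of blank_a. Origin at the centre of its underside
- squirt: a white plastic bottle with a red cap, 60 mm across, 150 mm high. Origin at the centre of its underside
- scribe: a yellow-handled scribe, 115 mm long, 12 mm thick, lying on the bench. Origin at the centre of its underside

How it is judged (in metres and radians):
On the way, in this order (a step that is already met when the one before it is completed fails the run):
1. the speed lever rests in position 5, no finger holding it (value of joint selector between 2.488 and 2.748 rad and velocity of joint selector between -0.05 and 0.05 rad/s and contact force between the fingers and selector below 0.3 N), for 0.2 s.
2. the green start button is pressed right down (value of joint start above 0.0048 m), for 0.1 s.
At the end, for the whole second after the job is handed in: the speed lever rests in the detent of position 5 (within 0.13 rad of 2.618), both buttons are up (within 1.5 mm), and the tin, dressing stick, jars, blanks, bottle and scribe are within 20 mm of where they started (value of joint selector between 2.488 and 2.748 rad and velocity of joint selector between -0.05 and 0.05 rad/s and not (value of joint start above 0.0015 m) and not (value of joint stop above 0.0015 m) and distance of each of tin, dresser, jar_a, jar_b, blank_a, blank_b, squirt, scribe from where it was at the start of the episode below 0.02 m); the robot touches nothing.
It fails at once if the speed lever is pushed on past position 5 (beyond 5.45) (value of joint selector above 2.85362 rad).
It fails at once if the lever is gripped: fingers pressing on both of its sides at once (contact force between the fingers and selector_c0 above 0.5 N and contact force between the fingers and selector_c1 above 0.5 N).
It fails at once if the start button goes down while the lever is not in position 5 (value of joint start above 0.002 m and not (value of joint selector between 2.488 and 2.748 rad)).
It fails at once if the red stop button is pressed (value of joint stop above 0.0015 m).
It fails at once if another thing on the bench or the machine is lifted, carried or knocked away (distance of any of tin, dresser, jar_a, jar_b, blank_a, blank_b, squirt, scribe from where it was at the start of the episode above 0.02 m).
It also fails if it takes over 58 s, if anything falls off the work surface, if the arm or the gripper's body presses on something with over 40 N, if the wrist force passes 120 N, or if a joint passes its speed limit or range.

## Working session

There is one attempt and no reset: what is moved stays moved. The work goes in short steps, Python scripts to look and compute and a tool call to move; the robot and the scene stay as the last step left them, time stands still between calls to the robot, and variables do not carry over. Pictures are saved under pics/ and viewed, at most 10 in all, crops included, and the job is handed in when it is done.

Besides the shell and the picture viewer there is one more tool, called after ">>>" as name(argument=value, ...), one argument or row to a line, values as JSON. play_rows: Moves the arm, as the interface text tells. Its arguments: {"type":"object","properties":{"steps":{"type":"array","items":{"type":"array","items":{"type":"array","items":{"type":"number"}}}},"gripper":{"type":"number"},"squeeze":{"type":"number"}},"required":["steps"]}

```bash
mkdir -p pics; python3 - <<'E'
from workcell import bot
import cv2
o=bot.get_obs(); print(o['time'],o['ee_pos'],o['tcp_rot'],o['opening'])
for n in ('top','side'):
    c=bot.camera(n); cv2.imwrite(f'pics/{n}0.png',c['img']); print(n,{k:v for k,v in c.items() if k!='img'})
E
```

```text
0.0 [ 0.22605514 -0.50110553  0.19448492] [-1.79925106e+02 -1.40010421e-03  2.42800781e+01] 0.08542706853619043
top {'vfov': 47.504628564035514, 'cx': 321.05688516286375, 'cy': 198.1446023339274, 'xyz': array([0.48749976, 0.06929311, 1.29245616]), 'attitude': array([-176.60754973,   -1.03147117,  -91.27320463])}
side {'vfov': 46.93236929693119, 'cx': 324.43546235603634, 'cy': 192.52438111016158, 'xyz': array([0.34135264, 1.30369113, 0.9745191 ]), 'attitude': array([-124.69222295,   -0.36809599, -169.20720494])}
```

View pics/top0.png

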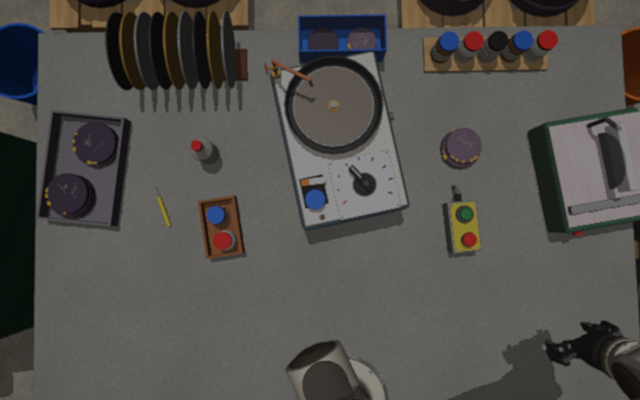

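View pics/side0.png

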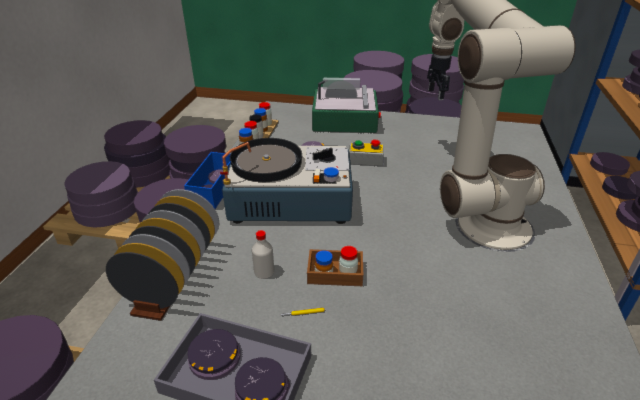

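The top view shows the lap with its dial at about (363,183), the lever pointing up and left. The starter box is on the right, green button at (465,214), red at (469,240). Next I measure these and zoom in on the dial.

```bash
cat > h.py <<'E'
import numpy as np, cv2
from scipy.spatial.transform import Rotation as R
def ray(c,u,v):
    f=c['img'].shape[0]/2/np.tan(np.radians(c['vfov'])/2)
    d=np.array([(u-c['cx'])/f,(v-c['cy'])/f,1.])
    return R.from_euler('xyz',c['attitude'],degrees=True).apply(d)
def on(c,u,v,z):
    d=ray(c,u,v); p=np.asarray(c['xyz']); return p+d*(z-p[2])/d[2]
def px(c,P):
    f=c['img'].shape[0]/2/np.tan(np.radians(c['vfov'])/2)
    d=R.from_euler('xyz',c['attitude'],degrees=True).inv().apply(np.asarray(P)-c['xyz'])
    return np.array([c['cx']+f*d[0]/d[2],c['cy']+f*d[1]/d[2]])
def blobs(m,amin=20):
    n,l,s,ce=cv2.connectedComponentsWithStats(m.astype(np.uint8))
    return [(s[i,4],ce[i].round(1)) for i in range(1,n) if s[i,4]>=amin]
E
python3 - <<'E'
from h import *; from workcell import bot
c=bot.camera('top'); s=bot.camera('side'); im=c['img']
hs=cv2.cvtColor(im,cv2.COLOR_BGR2HSV)
for nm,cc in(('top',c),('side',s)):
    hs=cv2.cvtColor(cc['img'],cv2.COLOR_BGR2HSV)
    H,S,V=[hs[...,i].astype(int) for i in range(3)]
    g=(H>45)&(H<85)&(S>120)&(V>50); r=((H<6)|(H>174))&(S>150)&(V>90)
    for k,m,z in(('green',g,.087),('red',r,.097)):
        for a,p in blobs(m,15):
            if (nm=='top' and 430<p[0]<500 and 190<p[1]<260) or (nm=='side' and 340<p[0]<400 and 130<p[1]<170): print(nm,k,a,p,on(cc,*p,z).round(4))
# plate corners via bright mask
print('scale mm/px', 1000*np.linalg.norm(on(c,363,183,.162)-on(c,364,183,.162)))
cr=im[130:230,290:415]; cv2.imwrite('pics/crop.png',cv2.resize(cr,None,fx=6,fy=6,interpolation=cv2.INTER_CUBIC))
E
```

```text
top green 95 [465.8 213.6] [ 0.509  -0.3391  0.087 ]
top red 131 [469.1 239. ] [ 0.4417 -0.3417  0.097 ]
side green 31 [358. 143.] [ 0.5092 -0.3261  0.087 ]
side red 47 [375.1 142.5] [ 0.4411 -0.3254  0.097 ]
scale mm/px 2.505897581673513
```

View pics/crop.png

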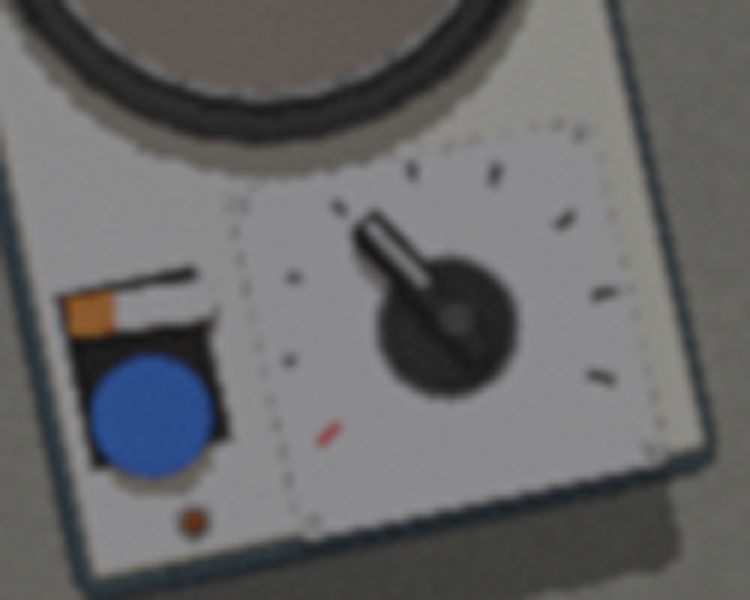

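The enlarged crop shows the lever pointing at mark 3: black marks at (290,360), (293,277), (340,207), and red at (328,434). So two clicks are needed. The tin and stick are on the mat at left. Next I fit the dial.

```bash
python3 - <<'E'
from h import *; from workcell import bot
from scipy.optimize import least_squares
c=bot.camera('top')
m=np.array([(328,434),(290,360),(293,277),(340,207),(411,170),(494,175),(566,220),(603,293),(600,377)],float)
uv=(m+.5)/6-.5+[290,130]
W=np.array([on(c,*p,.1625)[:2] for p in uv]); a=np.radians(120-30*np.arange(9))
def pred(x): return x[:2]+x[3]*np.c_[np.cos(a+x[2]),np.sin(a+x[2])]
r=least_squares(lambda x:(pred(x)-W).ravel(),[.5,-.1,.15,.067])
x=r.x; print('dial',x[:2].round(4),'yaw',np.degrees(x[2]).round(2),'R',x[3].round(4),'res mm',(np.abs(r.fun).max()*1e3).round(2))
# lever: white line ends at crop (375,212),(428,283) on z=.197
for q in((375,214),(430,284),(455,320)):
    p=on(c,*((np.array(q)+.5)/6-.5+[290,130]),.197)[:2]-x[:2]
    print('lever pt r mm',np.hypot(*p)*1e3,'ang dial',np.degrees(np.arctan2(p[1],p[0])-x[2]))
o=bot.get_obs();print(o['wrist_force'],o['tcp_rot'])
def toW(q): 
    C,S=np.cos(x[2]),np.sin(x[2]); return x[:2]+np.array([[C,-S],[S,C]])@np.array(q)
print('start pt (25,58)',toW([.025,.058]))
E
```

```text
dial [ 0.5871 -0.0608] yaw 10.8 R 0.067 res mm 0.59
lever pt r mm 53.6853259318323 ang dial 25.47925915795118
lever pt r mm 17.657978167936527 ang dial 24.69409656776448
lever pt r mm 0.690353517137446 ang dial 118.08906778158267
[-0.40562742  0.88446349  0.33288573] [-1.79963821e+02  3.14434618e-04  2.42822175e+01]
start pt (25,58) [0.60081169 0.00090653]
```

>>> play_rows(
  steps=[
    [[0,0,-0.035,0],[0,0,-0.035,0],[0,0,-0.035,0],[0,0,0,0.118],[0,0,0,0.117]],
  ],
  gripper=0,
  squeeze=20,
)

```text
time: 0.67
ee_pos: [0.2265, -0.5021, 0.3026]
tcp_rot: [179.8, -0.1, 10.5]
wrist_force: [0.8, -0.2, -1.3]
opening: 0.0257
grasp_force: 0.0
```

>>> play_rows(
  steps=[
    [[0.024,-0.021,0,0],[0.024,-0.021,0,0],[0.024,-0.021,0,0],[0.024,-0.021,0,0],[0.024,-0.021,0,0]],
  ],
)

```text
time: 1.08
ee_pos: [0.3249, -0.3744, 0.3001]
tcp_rot: [-180.0, -0.0, 10.8]
wrist_force: [0.3, 0.2, 0.5]
opening: 0.0
grasp_force: 0.0
```

>>> play_rows(
  steps=[
    [[0.024,-0.021,0,0],[0.024,-0.021,0,0],[0.024,-0.021,0,0],[0.024,-0.021,0,0],[0.024,-0.021,0,0]],
  ],
)

```text
time: 1.5
ee_pos: [0.4232, -0.2486, 0.3002]
tcp_rot: [180.0, -0.0, 10.8]
wrist_force: [0.7, 0.1, 0.6]
opening: -0.0002
grasp_force: 0.0
```

>>> play_rows(
  steps=[
    [[0.024,-0.021,0,0],[0.024,-0.021,0,0],[0.024,-0.021,0,0],[0.024,-0.021,0,0],[0.024,-0.021,0,0]],
  ],
)

```text
time: 1.92
ee_pos: [0.5214, -0.1229, 0.3002]
tcp_rot: [180.0, -0.0, 10.8]
wrist_force: [0.4, -0.8, 0.0]
opening: 0.0002
grasp_force: 0.0
```

>>> play_rows(
  steps=[
    [[0.024,-0.021,0,0],[0.024,-0.021,0,0],[0.024,-0.021,0,0],[0.024,-0.021,0,0],[0,0,0,0]],
  ],
)

```text
time: 2.33
ee_pos: [0.6016, -0.0198, 0.298]
tcp_rot: [-179.9, 0.1, 11.0]
wrist_force: [-1.6, -0.5, -1.4]
opening: -0.0002
grasp_force: 0.0
```

>>> play_rows(
  steps=[
    [[0.013,-0.013,0,0],[0.013,-0.012,0,0],[0,0,0.02,0],[0,0,0.03,0],[0,0,0.03,0]],
  ],
)

```text
time: 2.75
ee_pos: [0.6206, 0.0058, 0.2195]
tcp_rot: [180.0, -0.1, 10.8]
wrist_force: [-0.3, -0.0, -0.2]
opening: -0.0002
grasp_force: 0.0
```

>>> play_rows(
  steps=[
    [[0,0,0.015,0],[0,0,0,0],[0,0,0,0],[0,0,0,0],[0,0,0,0]],
  ],
)

```text
time: 3.17
ee_pos: [0.6207, 0.0055, 0.2071]
tcp_rot: [180.0, -0.1, 10.8]
wrist_force: [-0.4, -0.8, -0.5]
opening: 0.0003
grasp_force: 0.0
```

```bash
python3 - <<'E'
from h import *; from workcell import bot
w=bot.camera('wrist');s=bot.camera('side');t=bot.camera('top')
a=w['img'][:400,120:520]; 
b=cv2.resize(s['img'][105:235,200:380],(400,289))
d=cv2.resize(t['img'][130:230,290:415],(400,320))
d=cv2.copyMakeBorder(d,0,9,0,0,0) if 0 else d
right=np.vstack([b,d])[:600]; right=right[:600]
left=np.zeros((600,400,3),np.uint8); left[:400]=a; r=np.zeros((600,400,3),np.uint8); r[:right.shape[0]]=right[:600]
cv2.imwrite('pics/combo1.png',np.hstack([left,r])); o=bot.get_obs(); print(o['ee_pos'],o['tcp_rot'],o['wrist_force'],o['time'])
D=np.array([.5871,-.0608]);c,sn=np.cos(.1885),np.sin(.1885); e=o['ee_pos'][:2]-D; print('dial mm',1e3*(c*e[0]+sn*e[1]),1e3*(-sn*e[0]+c*e[1]))
E
```

```text
[0.62050665 0.00556097 0.20634218] [ 1.79982930e+02 -9.72035826e-02  1.08161878e+01] [ 0.49978446 -0.46319129  0.44171367] 3.3167
dial mm 45.249996252957175 58.92555533553465
```

View pics/combo1.png

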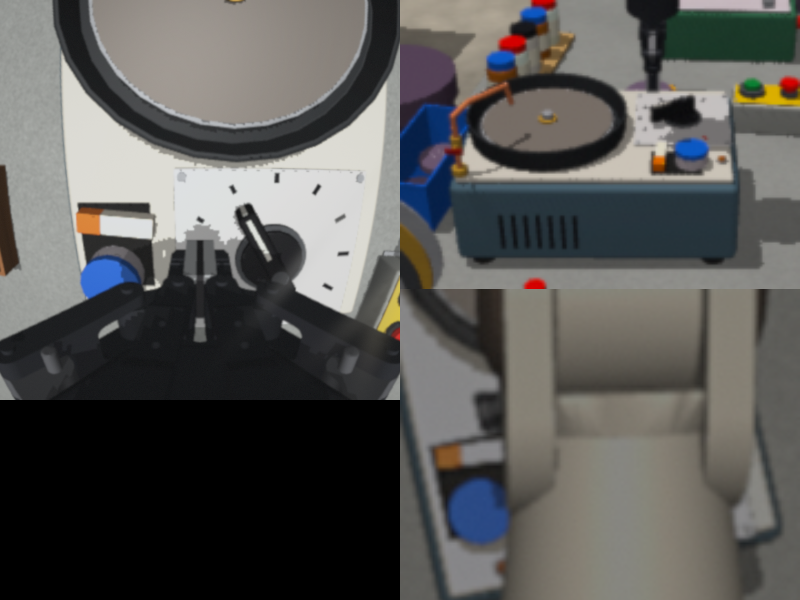

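The wrist view shows the lever at (245,208)-(275,255) pointing at mark 3, with the shut fingertips at (200,260) on its +y side. In the side crop the tips seem to be near (652,88), so I check that projection before going down.

```bash
python3 - <<'E'
from h import *; from workcell import bot
s=bot.camera('side');o=bot.get_obs()
for P in (o['ee_pos'],[.5871,-.0608,.162],[.5871,-.0608,.197]): p=px(s,P); print(p,(p-[200,105])*2.222+[400,0])
E
```

```text
[313.59762182 155.20132542] [652.41391569 111.54734508]
[326.99174513 157.75047579] [682.17565767 117.21155721]
[327.08938638 148.93479909] [682.39261653  97.62312358]
```

```bash
python3 - <<'E'
from h import *; from workcell import bot
s=bot.camera('side')
cv2.imwrite('pics/side2.png',cv2.resize(s['img'][110:180,280:360],None,fx=7,fy=7,interpolation=cv2.INTER_NEAREST))
E
```

```text
(no output)
```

View pics/side2.png

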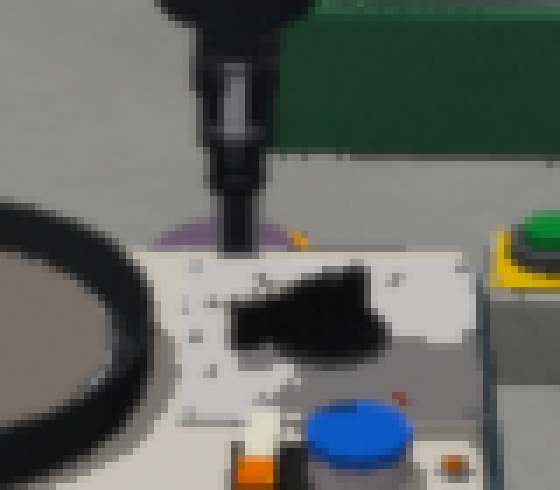

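The dark finger ends at side pixel (313.9,146.4), about 9 px above the projected TCP. Light pads could be blending with the plate. I'll go down 10 mm and difference the two images.

```bash
python3 - <<'E'
from h import *; from workcell import bot
for n in('side','wrist'): np.save(f'pre_{n}.npy',bot.camera(n)['img'])
E
```

>>> play_rows(
  steps=[
    [[0,0,0.005,0],[0,0,0.005,0],[0,0,0,0],[0,0,0,0],[0,0,0,0]],
  ],
)

```text
time: 3.93
ee_pos: [0.6199, 0.0056, 0.195]
tcp_rot: [-180.0, 0.0, 10.8]
wrist_force: [-0.8, -0.6, -0.4]
opening: 0.0003
grasp_force: 0.0
```

```bash
python3 - <<'E'
from h import *; from workcell import bot
o=bot.get_obs(); s=bot.camera('side'); print(o['ee_pos'],px(s,o['ee_pos']))
p=np.load('pre_side.npy'); 
d=np.abs(s['img'].astype(int)-p).max(2); ys,xs=np.where(d[100:180,295:335]>12)
for y in range(130,170): 
    x=xs[ys==y-100]+295
    if len(x): print(y,x.min(),x.max(),len(x))
print(s['img'][138:162,308:320].mean(2).astype(int))
E
```

```text
[0.61992948 0.00559658 0.19504036] [313.75627691 158.08770115]
130 311 315 5
131 308 318 10
132 308 319 11
133 308 319 11
134 309 318 6
136 309 318 2
137 310 318 5
138 309 318 6
139 309 318 7
140 310 317 5
143 311 311 1
144 311 311 1
145 313 313 1
146 310 317 8
147 310 317 8
148 310 317 8
149 311 316 6
150 320 320 1
151 319 319 1
152 319 319 1
161 321 321 1
162 321 321 1
163 321 321 1
165 318 319 2
166 318 319 2
167 330 330 1
168 319 330 3
169 322 322 1
[[134 111  41  20  32  32  26  24  20  49 109 135]
 [134 108  42  19  23  25  24  22  21  50 111 136]
 [134 123  65  37  20  18  18  19  34  72 128 136]
 [119 115  97  69  29  21  21  33  72 106 125 133]
 [101 101  97  82  34  21  23  35  73  96 105 114]
 [100  99  96  83  36  22  22  36  73  93  99 101]
 [102 101  98  84  35  20  22  35  73  94 101 102]
 [130 129 120  87  35  22  24  36  75 104 127 130]
 [182 181 156  94  36  23  33  38  85 141 181 186]
 [169 186 160  94  34  24  24  35  85 146 188 192]
 [166 186 163  98  44  34  34  44  85 143 188 192]
 [190 192 182 130 104 102 102 103 104 116 180 188]
 [192 193 192 186 185 184 183 183 170 126 128 145]
 [193 192 190 192 192 187 188 179 140 166 119 106]
 [192 184 162 185 179 134 149 133 106  99  55  42]
 [188 158 121 151 120  63  67  55  45  37  18  14]
 [192 188 184 180 125  47  25  18  14  14  12  12]
 [193 193 193 186 142  57  17  13  11  12  12  13]
 [190 193 193 186 143  57  16  13  11  10  10  12]
 [160 189 192 184 129  53  15  11  13  11  12  12]
 [139 187 193 185 128  51  15  12  14  23  32  17]
 [187 192 193 187 145  69  38  35  44  68  86  47]
 [192 192 193 192 182 143 103  97 106 109 108  87]
 [193 192 188 193 192 180 123 113 114 113 115 121]]
```

```bash
python3 - <<'E'
from h import *; from workcell import bot
s=bot.camera('side');t=bot.camera('top');w=bot.camera('wrist');o=bot.get_obs()
P0=[.22605,-.5011,.1945]; print('start top',px(t,P0),'side',px(s,P0))
print('wrist cam',w['xyz'],w['attitude'],w['vfov'],w['cx'],w['cy'])
def pw(c,P):
    f=200/np.tan(np.radians(c['vfov'])/2)
    d=R.from_euler('xyz',c['attitude'],degrees=True).inv().apply(np.asarray(P)-c['xyz'])
    th=np.arctan2(np.hypot(*d[:2]),d[2]); return np.array([c['cx'],c['cy']])+f*th*d[:2]/np.hypot(*d[:2])
print('tcp in wrist',pw(w,o['ee_pos']))
D=np.array([.5871,-.0608]);y=.1885; im=w['img'].copy()
def pt(q,col): 
    q=np.round(q).astype(int); cv2.circle(im,tuple(map(int,q)),2,col,-1)
for n in range(9):
    a=np.radians(120-30*n)+y; pt(pw(w,[D[0]+.067*np.cos(a),D[1]+.067*np.sin(a),.162]),(0,0,255))
pt(pw(w,o['ee_pos']),(255,0,255))
for k in(.03,.06): pt(pw(w,o['ee_pos']+[0,0,k]),(255,255,0))
i2=s['img'].copy()
a=im[100:350,200:500]
cv2.imwrite('pics/w2.png',cv2.resize(a,None,fx=2.4,fy=2.4,interpolation=cv2.INTER_CUBIC))
E
```

```text
start top [552.65423491 328.82845665] side [433.460781   106.26005637]
wrist cam [0.69368111 0.01960392 0.3735976 ] [ 1.62997963e+02  6.94323856e-02 -7.91112567e+01] 65.70646984690485 319.6138736150901 198.2301417000497
tcp in wrist [319.7451921 229.5424341]
```

View pics/w2.png

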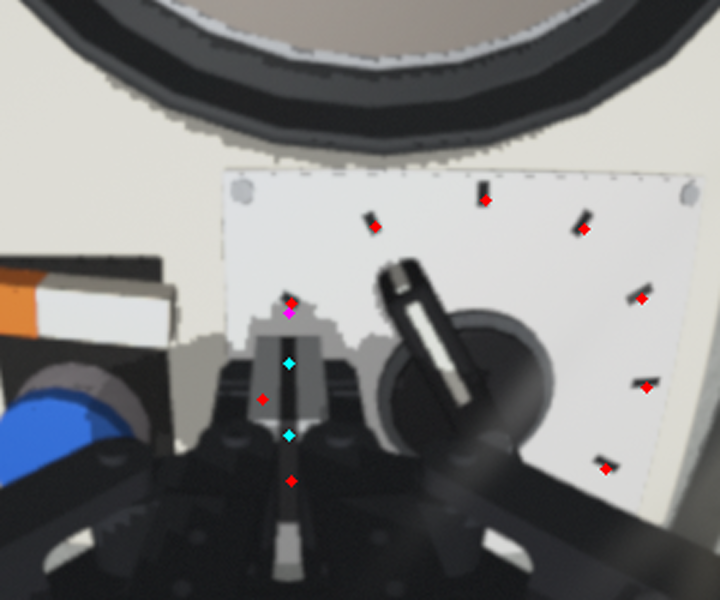

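Red dots are the plate marks projected through the wrist camera. They land on the marks, so the arm pose is right. The grey pads end at about row 335 of the crop, while the TCP projects at row 313. With the side view, that puts the visible tips well above the reported TCP. I'll triangulate them and keep going down gently.

>>> play_rows(
  steps=[
    [[0,0,0.003,0],[0,0,0.003,0],[0,0,0.004,0],[0,0,0.004,0],[0,0,0.003,0]],
  ],
)

```text
time: 4.55
ee_pos: [0.6199, 0.0056, 0.1774]
tcp_rot: [-180.0, 0.0, 10.8]
wrist_force: [-0.6, 0.4, 0.2]
opening: -0.0002
grasp_force: 0.0
```

```bash
python3 - <<'E'
from h import *; from workcell import bot
s=bot.camera('side');w=bot.camera('wrist');o=bot.get_obs();e=o['ee_pos'];print(e,o['wrist_force'],o['opening'])
print('side tcp',px(s,e)); print(s['img'][146:162,308:320].mean(2).astype(int))
def pw(c,P):
    f=200/np.tan(np.radians(c['vfov'])/2)
    d=R.from_euler('xyz',c['attitude'],degrees=True).inv().apply(np.asarray(P)-c['xyz'])
    th=np.arctan2(np.hypot(*d[:2]),d[2]); return np.array([c['cx'],c['cy']])+f*th*d[:2]/np.hypot(*d[:2])
X=np.array([.982,.187,0]);Y=np.array([-.187,.982,0])
# candidate tip heights: predicted pixel of +x edge bottom corners, for offsets up
for k in(0,.01,.02,.03,.035,.04):
    print(k,'wrist +-11mm y, +11 x',pw(w,e+[0,0,k]+.011*X+.011*Y).round(1),pw(w,e+[0,0,k]+.011*X-.011*Y).round(1),'side row (near face)',px(s,e+[0,0,k]+.014*Y).round(1),px(s,e+[0,0,k]).round(1))
np.save('w3.npy',w['img'])
cv2.imwrite('pics/w3.png',np.hstack([cv2.resize(w['img'][180:330,260:390],(520,600),interpolation=cv2.INTER_NEAREST)]))
E
```

```text
[0.6196833  0.00557223 0.1772775 ] [-0.09407482 -0.51740519 -0.84262144] -0.00024002776826693726
side tcp [313.86547984 162.67198562]
[[182 181 153  90  33  19  21  34  82 139 181 185]
 [169 186 161  95  34  18  24  36  85 146 188 192]
 [166 185 160  95  35  21  22  36  85 144 188 193]
 [189 188 160  95  35  20  23  36  76 119 181 188]
 [193 189 160  95  35  21  21  35  70  85 122 144]
 [192 188 158  94  35  21  22  36  81 118  87 102]
 [192 181 130  88  35  23  23  35  70  79  40  41]
 [188 157 107  95  56  40  39  45  64  52  22  14]
 [192 188 180 158 114  71  63  61  49  25  13  12]
 [193 193 192 184 141  61  29  26  21  14  13  11]
 [190 193 193 186 142  58  16  13  12  11  11  13]
 [160 189 192 185 129  52  16  12  13  11  12  13]
 [139 188 192 184 128  52  16  11  14  22  31  16]
 [186 192 193 186 145  68  38  36  44  67  86  47]
 [193 193 193 192 182 143 103  97 106 109 108  88]
 [193 192 189 193 191 179 122 112 113 114 113 111]]
0 wrist +-11mm y, +11 x [301.8 213.2] [337.8 213.3] side row (near face) [313.8 164.8] [313.9 162.7]
0.01 wrist +-11mm y, +11 x [300.8 219. ] [338.7 219.1] side row (near face) [313.8 162.3] [313.8 160.1]
0.02 wrist +-11mm y, +11 x [299.7 225.5] [339.7 225.6] side row (near face) [313.7 159.7] [313.8 157.5]
0.03 wrist +-11mm y, +11 x [298.6 232.8] [340.9 232.9] side row (near face) [313.7 157. ] [313.8 154.9]
0.035 wrist +-11mm y, +11 x [297.9 236.7] [341.5 236.8] side row (near face) [313.7 155.7] [313.8 153.6]
0.04 wrist +-11mm y, +11 x [297.3 240.9] [342.2 241. ] side row (near face) [313.7 154.4] [313.8 152.3]
```

View pics/w3.png

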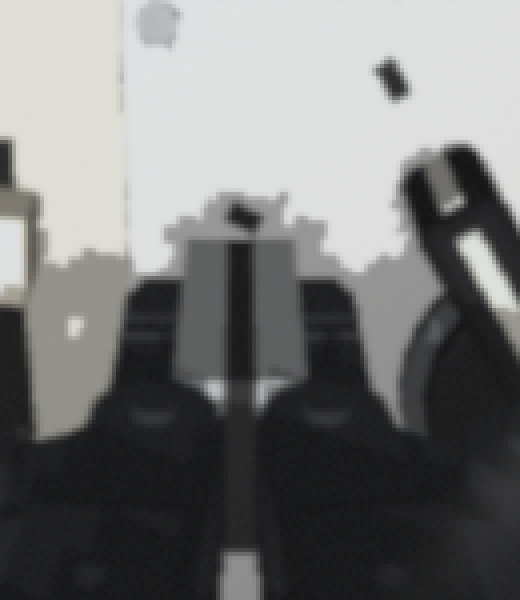

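The shut tip's lower edge is at wrist row 240 and side row 153.6. Both give a tip about 38 mm above the reported TCP, roughly 15 mm wide. I'll go down gently and watch the force.

>>> play_rows(
  steps=[
    [[0,0,0.003,0],[0,0,0.003,0],[0,0,0.003,0],[0,0,0.002,0],[0,0,0.001,0]],
  ],
)

```text
time: 5.07
ee_pos: [0.6199, 0.0056, 0.1657]
tcp_rot: [-180.0, 0.0, 10.8]
wrist_force: [0.6, 0.3, 0.7]
opening: -0.0001
grasp_force: 0.0
```

>>> play_rows(
  steps=[
    [[0,0,0.001,0],[0,0,0.001,0],[0,0,0.001,0],[0,0,0.001,0],[0,0,0.001,0]],
  ],
)

```text
time: 5.48
ee_pos: [0.6201, 0.0056, 0.1612]
tcp_rot: [180.0, -0.0, 10.8]
wrist_force: [-0.9, 0.1, 0.7]
opening: 0.0002
grasp_force: 0.0
```

>>> play_rows(
  steps=[
    [[0,0,0.001,0],[0,0,0.001,0],[0,0,0.001,0],[0,0,0.001,0],[0,0,0.001,0]],
  ],
)

```text
time: 5.9
ee_pos: [0.62, 0.0056, 0.1561]
tcp_rot: [180.0, 0.0, 10.8]
wrist_force: [0.3, 0.0, -0.9]
opening: 0.0002
grasp_force: 0.0
```

No contact 6 mm below plate level, so the real tip is confirmed to be higher than reported. Carrying on to TCP z of about 0.140.

>>> play_rows(
  steps=[
    [[0,0,0.002,0],[0,0,0.002,0],[0,0,0.002,0],[0,0,0.002,0],[0,0,0,0]],
  ],
)

```text
time: 6.32
ee_pos: [0.6198, 0.0056, 0.1476]
tcp_rot: [-180.0, 0.0, 10.8]
wrist_force: [0.7, 0.9, -0.4]
opening: -0.0001
grasp_force: 0.0
```

>>> play_rows(
  steps=[
    [[0,0,0.002,0],[0,0,0.002,0],[0,0,0.002,0],[0,0,0.002,0],[0,0,0,0]],
  ],
)

```text
time: 6.73
ee_pos: [0.6199, 0.0056, 0.1396]
tcp_rot: [-180.0, 0.0, 10.8]
wrist_force: [0.3, 0.1, -1.0]
opening: 0.0001
grasp_force: 0.0
```

```bash
python3 - <<'E'
from h import *; from workcell import bot
s=bot.camera('side');w=bot.camera('wrist');o=bot.get_obs();e=o['ee_pos'];print(e,o['wrist_force'],bot.hold_point_z)
for k in(.03,.035,.04): print(k,px(s,e+[0,0,k]))
a=cv2.resize(w['img'][150:300,250:450],(800,600),interpolation=cv2.INTER_NEAREST)
a[420:,:420]=cv2.resize(s['img'][130:175,290:360],(420,180),interpolation=cv2.INTER_NEAREST)[:180]
cv2.imwrite('pics/w4.png',a)
E
```

```text
[0.61995233 0.00556929 0.14006135] [ 0.73686354 -0.13579341  0.23397488] 0.0187
0.03 [313.80157744 164.50707139]
0.035 [313.79157745 163.23062096]
0.04 [313.78154057 161.94946344]
```

View pics/w4.png

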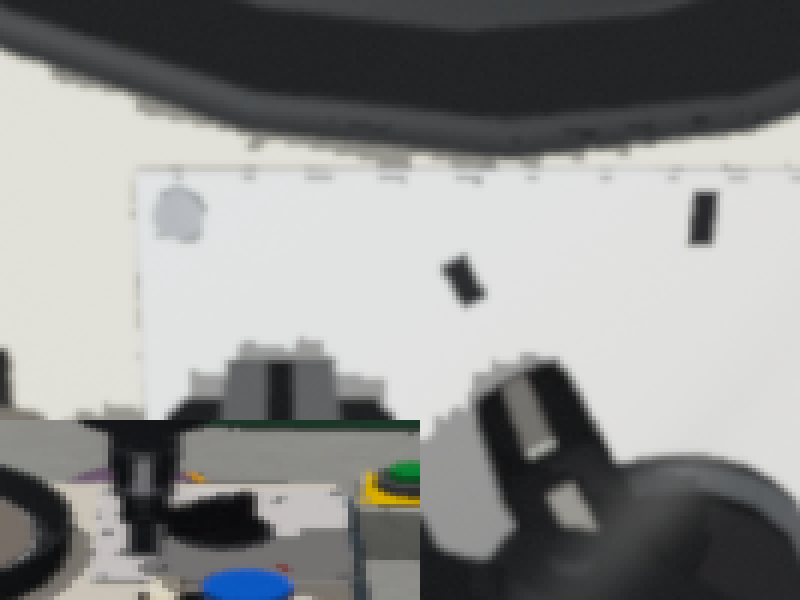

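The tip is now about 13 mm above the plate (side row 163.2, shadow tight around it), with the lever bar to its right and still at mark 3. Starting the push with force watching.

>>> play_rows(
  steps=[
    [[0,0.003,0,0],[0,0.003,0,0],[0,0.002,0,0],[0,0.001,0,0],[0,0.001,0,0]],
  ],
)

```text
time: 7.25
ee_pos: [0.622, -0.0045, 0.1402]
tcp_rot: [-180.0, -0.0, 10.8]
wrist_force: [-0.4, 0.1, -0.7]
opening: 0.0001
grasp_force: 0.0
```

>>> play_rows(
  steps=[
    [[0,0.001,0,0],[0,0.001,0,0],[0,0.001,0,0],[0,0.001,0,0],[0,0,0,0]],
  ],
)

```text
time: 7.67
ee_pos: [0.6233, -0.0071, 0.1404]
tcp_rot: [-179.9, -0.1, 10.9]
wrist_force: [2.4, 6.5, 0.4]
opening: 0.0003
grasp_force: 2.8
```

>>> play_rows(
  steps=[
    [[0,0.001,0,0],[0,0.001,0,0],[0,0.001,0,0],[0,0.001,0,0],[0,0,0,0]],
  ],
)

```text
time: 8.08
ee_pos: [0.6238, -0.0116, 0.1403]
tcp_rot: [-180.0, -0.0, 10.9]
wrist_force: [1.9, 2.1, 0.5]
opening: 0.0
grasp_force: 1.3
```

>>> play_rows(
  steps=[
    [[0,0.001,0,0],[0,0.001,0,0],[0,0.001,0,0],[0,0.001,0,0],[0,0,0,0]],
  ],
)

```text
time: 8.5
ee_pos: [0.6239, -0.0167, 0.14]
tcp_rot: [180.0, 0.0, 10.8]
wrist_force: [-1.1, 0.1, 0.7]
opening: -0.0
grasp_force: 0.0
```

```bash
cat >> h.py <<'E'
def pw(c,P):
    f=200/np.tan(np.radians(c['vfov'])/2)
    d=R.from_euler('xyz',c['attitude'],degrees=True).inv().apply(np.asarray(P)-c['xyz'])
    th=np.arctan2(np.hypot(*d[:2]),d[2]); return np.array([c['cx'],c['cy']])+f*th*d[:2]/np.hypot(*d[:2])
def won(c,u,v,z):
    f=200/np.tan(np.radians(c['vfov'])/2); a=np.array([u-c['cx'],v-c['cy']]); r=np.hypot(*a); th=r/f
    d=R.from_euler('xyz',c['attitude'],degrees=True).apply(np.r_[a/r*np.sin(th),np.cos(th)]); p=np.asarray(c['xyz']); return p+d*(z-p[2])/d[2]
D=np.array([.5871,-.0608]); YAW=.1885
def dial(P): 
    e=np.asarray(P)[:2]-D; c,s=np.cos(YAW),np.sin(YAW); return np.array([c*e[0]+s*e[1],-s*e[0]+c*e[1]])*1e3
E
cat > lev.py <<'E'
from h import *; from workcell import bot
w=bot.camera('wrist');o=bot.get_obs(); print(o['time'],'tcp dial',dial(o['ee_pos']).round(1),o['ee_pos'][2].round(4),o['wrist_force'].round(1))
# rectify the bar-top plane z=.197 to a 2px/mm dial image, x up, y left
f=80
g=np.mgrid[-f:f:.5,-f:f:.5]; m=np.zeros(g.shape[1:]+(2,),np.float32)
c,s=np.cos(YAW),np.sin(YAW); X=-g[0];Y=-g[1]
for i in np.ndindex(X.shape): m[i]=pw(w,[D[0]+(c*X[i]-s*Y[i])/1e3,D[1]+(s*X[i]+c*Y[i])/1e3,.197])
r=cv2.remap(w['img'],m[...,0],m[...,1],cv2.INTER_LINEAR); cv2.imwrite('rect.png',r)
# white line on top: bright pixels near axis surrounded by dark bar
hs=r.max(2).astype(int); n,l,st,ce=cv2.connectedComponentsWithStats((hs>110).astype(np.uint8))
for i in range(1,n):
    if 30<st[i,4]<1200:
        ys,xs=np.where(l==i); P=np.c_[X[ys,xs],Y[ys,xs]]; mu=P.mean(0); ev=np.linalg.eigh(np.cov(P.T)); d=ev[1][:,1]; d=d*np.sign(d@mu)
        if np.hypot(*mu)<56: print('blob',st[i,4],'mean',mu.round(1),'r',np.hypot(*mu).round(1),'ang of mean',np.degrees(np.arctan2(mu[1],mu[0])).round(1),'axis',np.degrees(np.arctan2(d[1],d[0])).round(1),'len,wid',np.sqrt(12*ev[0][::-1]).round(1))
E
python3 lev.py
```

```text
8.55 tcp dial [44.5 36.5] 0.1401 [-0.4 -0.3 -0.1]
blob 220 mean [45.5 13.6] r 47.5 ang of mean 16.6 axis 16.4 len,wid [15.6  3.6]
blob 298 mean [11.9 36.5] r 38.4 ang of mean 71.9 axis 0.5 len,wid [15.8  4.8]
blob 171 mean [  8.6 -14.2] r 16.6 ang of mean -58.9 axis -137.0 len,wid [10.4  4.2]
```

>>> play_rows(
  steps=[
    [[0,0.001,0,0],[0,0.001,0,0],[0,0,0,0],[0,0,0,0],[0,0,0,0]],
  ],
)

```text
time: 8.97
ee_pos: [0.6245, -0.0181, 0.1402]
tcp_rot: [180.0, 0.0, 10.8]
wrist_force: [-0.2, -0.1, 0.3]
opening: -0.0002
grasp_force: 0.0
```

```bash
python3 lev.py
```

```text
9.0167 tcp dial [44.8 35. ] 0.1402 [0.5 0.5 1.4]
blob 222 mean [46.1 11.2] r 47.5 ang of mean 13.6 axis 13.2 len,wid [15.7  3.6]
blob 33 mean [45.1 32. ] r 55.3 ang of mean 35.4 axis -19.3 len,wid [3.8 2.2]
blob 302 mean [12.  34.9] r 36.9 ang of mean 71.0 axis 0.9 len,wid [15.6  4.9]
blob 181 mean [  9.  -15.5] r 17.9 ang of mean -59.9 axis -137.0 len,wid [11.   4.1]
```

>>> play_rows(
  steps=[
    [[0,0.001,0,0],[0,0.001,0,0],[0,0,0,0],[0,0,0,0],[0,0,0,0]],
  ],
)

```text
time: 9.43
ee_pos: [0.6249, -0.02, 0.1402]
tcp_rot: [180.0, 0.0, 10.8]
wrist_force: [-0.5, 0.7, -0.2]
opening: 0.0001
grasp_force: 0.0
```

```bash
python3 lev.py
```

```text
9.4833 tcp dial [44.8 33. ] 0.1402 [ 0.3  0.1 -0.8]
blob 193 mean [48.8  0.5] r 48.8 ang of mean 0.6 axis 0.7 len,wid [12.3  3.9]
blob 40 mean [45.3 29.8] r 54.2 ang of mean 33.3 axis -39.4 len,wid [4.5 2.5]
blob 295 mean [12.2 33. ] r 35.2 ang of mean 69.7 axis 0.2 len,wid [15.6  4.8]
blob 196 mean [  9.3 -17.1] r 19.5 ang of mean -61.5 axis -135.6 len,wid [11.6  4.2]
```

The lever has snapped into position 4 (0.6 degrees). Now the last click, carefully.

>>> play_rows(
  steps=[
    [[0,0.003,0,0],[0,0.003,0,0],[0,0.002,0,0],[0,0.002,0,0],[0,0,0,0]],
  ],
)

```text
time: 9.9
ee_pos: [0.6269, -0.0303, 0.1401]
tcp_rot: [180.0, 0.0, 10.8]
wrist_force: [1.2, -0.5, -0.5]
opening: -0.0
grasp_force: 0.0
```

>>> play_rows(
  steps=[
    [[0,0.001,0,0],[0,0.001,0,0],[0,0.001,0,0],[0,0.001,0,0],[0,0,0,0]],
  ],
)

```text
time: 10.32
ee_pos: [0.6276, -0.0333, 0.1402]
tcp_rot: [-180.0, -0.0, 10.8]
wrist_force: [0.6, 3.8, -0.3]
opening: -0.0001
grasp_force: 1.6
```

```bash
python3 lev.py
```

```text
10.3667 tcp dial [45.  19.3] 0.1402 [0.4 4.5 0.1]
blob 232 mean [47.4 -1.3] r 47.4 ang of mean -1.6 axis -2.1 len,wid [15.4  3.8]
blob 45 mean [45.6 22.7] r 51.0 ang of mean 26.5 axis 49.5 len,wid [4.9 2.6]
blob 42 mean [45.7 16. ] r 48.4 ang of mean 19.3 axis -52.1 len,wid [4.5 2.5]
blob 260 mean [ 10.8 -29.4] r 31.3 ang of mean -69.9 axis -132.7 len,wid [15.4  4.1]
blob 52 mean [ 6.6 20.3] r 21.4 ang of mean 72.0 axis 50.0 len,wid [4.7 2.8]
```

>>> play_rows(
  steps=[
    [[0,0.001,0,0],[0,0.001,0,0],[0,0.001,0,0],[0,0.001,0,0],[0,0.001,0,0]],
  ],
)

```text
time: 10.78
ee_pos: [0.6287, -0.0387, 0.1403]
tcp_rot: [180.0, -0.0, 10.8]
wrist_force: [1.9, 3.0, -0.4]
opening: 0.0001
grasp_force: 1.3
```

```bash
python3 lev.py
```

```text
10.8333 tcp dial [44.8 13.6] 0.1402 [ 0.4  1.4 -0.9]
blob 222 mean [46.8 -8.1] r 47.5 ang of mean -9.8 axis -10.2 len,wid [15.3  3.7]
blob 42 mean [45.7 10.6] r 46.9 ang of mean 13.1 axis -51.9 len,wid [4.5 2.6]
blob 249 mean [ 10.9 -34.7] r 36.3 ang of mean -72.6 axis -131.3 len,wid [15.   4.1]
```

>>> play_rows(
  steps=[
    [[0,0.001,0,0],[0,0.001,0,0],[0,0.001,0,0],[0,0,0,0],[0,0,0,0]],
  ],
)

```text
time: 11.25
ee_pos: [0.6289, -0.042, 0.1401]
tcp_rot: [180.0, 0.0, 10.8]
wrist_force: [0.5, -0.2, -0.9]
opening: -0.0002
grasp_force: 0.0
```

```bash
python3 lev.py
```

```text
11.3 tcp dial [44.6 10.8] 0.1401 [0.8 0.5 0.5]
blob 212 mean [ 45.5 -13.5] r 47.5 ang of mean -16.5 axis -17.1 len,wid [15.   3.6]
blob 39 mean [45.2 13.8] r 47.2 ang of mean 16.9 axis 40.9 len,wid [4.  2.5]
blob 36 mean [45.5  7.2] r 46.1 ang of mean 9.0 axis -64.5 len,wid [4.2 2.2]
blob 248 mean [ 10.3 -38. ] r 39.4 ang of mean -74.9 axis -132.5 len,wid [15.5  4. ]
```

>>> play_rows(
  steps=[
    [[0,0.001,0,0],[0,0,0,0],[0,0,0,0],[0,0,0,0],[0,0,0,0]],
  ],
)

```text
time: 11.72
ee_pos: [0.6292, -0.0425, 0.1402]
tcp_rot: [180.0, -0.0, 10.8]
wrist_force: [-1.4, -0.5, 0.9]
opening: 0.0003
grasp_force: 0.0
```

```bash
python3 lev.py
```

```text
11.7667 tcp dial [44.8 10.1] 0.1402 [0.1 1.1 0.1]
blob 87 mean [ 45.  -24.6] r 51.3 ang of mean -28.6 axis -39.4 len,wid [6.3 3.5]
blob 42 mean [45.5 13.4] r 47.4 ang of mean 16.4 axis 44.3 len,wid [4.9 2.5]
blob 43 mean [45.7  6.5] r 46.2 ang of mean 8.1 axis -54.8 len,wid [4.5 2.5]
blob 259 mean [ 10.6 -38.7] r 40.1 ang of mean -74.7 axis -132.4 len,wid [15.7  4. ]
```

The lever has snapped into position 5 (about -29 degrees). Backing off, rising, checking it, then travelling to the starter box.

>>> play_rows(
  steps=[
    [[0,-0.005,0,0],[0,-0.01,0,0],[0,0,-0.02,0],[0,0,-0.035,0],[0,0,-0.035,0]],
  ],
)

```text
time: 12.18
ee_pos: [0.6254, -0.0267, 0.2303]
tcp_rot: [-180.0, 0.1, 10.9]
wrist_force: [1.0, 0.2, 1.8]
opening: -0.0002
grasp_force: 0.0
```

>>> play_rows(
  steps=[
    [[0,0,-0.035,0],[0,0,-0.025,0],[0,0,0,0],[0,0,0,0],[0,0,0,0]],
  ],
)

```text
time: 12.6
ee_pos: [0.6264, -0.0272, 0.2895]
tcp_rot: [-180.0, 0.0, 10.8]
wrist_force: [0.5, 0.2, -0.4]
opening: 0.0003
grasp_force: 0.0
```

```bash
python3 lev.py
```

```text
12.65 tcp dial [44.7 25.6] 0.2889 [-1.   0.1 -0.3]
blob 661 mean [ 32.5 -17.3] r 36.8 ang of mean -27.9 axis -29.8 len,wid [34.6  4.7]
blob 172 mean [-45.7  18. ] r 49.1 ang of mean 158.5 axis 123.3 len,wid [9. 5.]
```

>>> play_rows(
  steps=[
    [[-0.0174,0.0284,0,0],[-0.0174,0.0284,0,0],[-0.0174,0.0284,0,0],[-0.0174,0.0284,0,0],[-0.0174,0.0284,0,0]],
  ],
)

```text
time: 13.07
ee_pos: [0.5664, -0.1845, 0.2888]
tcp_rot: [-179.9, 0.1, 10.8]
wrist_force: [1.7, 0.2, -0.1]
opening: 0.0004
grasp_force: 0.0
```

>>> play_rows(
  steps=[
    [[-0.0174,0.0284,0,0],[-0.0174,0.0284,0,0],[-0.0174,0.0284,0,0],[-0.0174,0.0284,0,0],[-0.0174,0.0284,0,0]],
  ],
)

```text
time: 13.48
ee_pos: [0.5076, -0.3404, 0.2888]
tcp_rot: [-179.9, 0.1, 10.8]
wrist_force: [0.2, -0.0, 0.3]
opening: -0.0
grasp_force: 0.0
```

>>> play_rows(
  steps=[
    [[0,0,0.03,0],[0,0,0.03,0],[0,0,0.03,0],[0,0,0,0],[0,0,0,0]],
  ],
)

```text
time: 13.9
ee_pos: [0.5076, -0.3384, 0.1982]
tcp_rot: [-179.8, 0.2, 10.8]
wrist_force: [0.2, 0.2, 1.0]
opening: -0.0002
grasp_force: 0.0
```

```bash
python3 - <<'E'
from h import *; from workcell import bot
w=bot.camera('wrist');t=bot.camera('top');o=bot.get_obs();e=o['ee_pos'];print(o['time'],e,o['tcp_rot'])
hs=cv2.cvtColor(w['img'],cv2.COLOR_BGR2HSV);H,S,V=[hs[...,i].astype(int) for i in range(3)]
for k,m,z in(('green',(H>45)&(H<85)&(S>120)&(V>50),.087),('red',((H<6)|(H>174))&(S>150)&(V>60),.097)):
    for a,p in blobs(m,60): print(k,a,p,won(w,*p,z).round(4))
print('tip in wrist',pw(w,e+[0,0,.036]))
im=np.zeros((400,800,3),np.uint8); im[:,:640]=w['img']; im[:320,500:]=cv2.resize(t['img'][130:230,320:413],(300,320)); cv2.imwrite('pics/b1.png',im)
E
```

```text
14.0 [ 0.5092242  -0.33936346  0.20212822] [ 1.79926302e+02 -7.91675682e-02  1.08346299e+01]
green 762 [321.3 180.1] [ 0.5119 -0.3386  0.087 ]
red 385 [310.9 236.2] [ 0.4566 -0.3389  0.097 ]
tip in wrist [321.84483533 257.71000558]
```

View pics/b1.png

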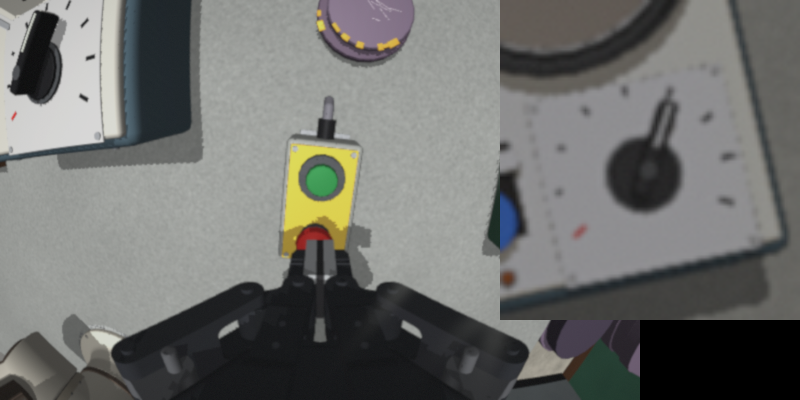

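Lever reads -29.8 degrees, which is position 5. The green button is at (321,180) in the wrist view, giving (0.511,-0.339), right under the tip. Going down to press.

>>> play_rows(
  steps=[
    [[0,0,0.03,0],[0,0,0.03,0],[0,0,0.03,0],[0,0,0.03,0],[0,0,0,0]],
  ],
)

```text
time: 14.42
ee_pos: [0.5077, -0.3384, 0.0765]
tcp_rot: [-179.8, 0.2, 10.8]
wrist_force: [-1.4, 0.7, -1.1]
opening: -0.0002
grasp_force: 0.0
```

>>> play_rows(
  steps=[
    [[0,0,0.01,0],[0,0,0.005,0],[0,0,0.004,0],[0,0,0.003,0],[0,0,0,0]],
  ],
)

```text
time: 14.83
ee_pos: [0.5092, -0.3397, 0.0588]
tcp_rot: [180.0, -0.0, 10.8]
wrist_force: [-0.0, -0.1, 1.1]
opening: 0.0002
grasp_force: 0.0
```

>>> play_rows(
  steps=[
    [[0,0,0.002,0],[0,0,0.002,0],[0,0,0.002,0],[0,0,0.001,0],[0,0,0,0]],
  ],
)

```text
time: 15.25
ee_pos: [0.5088, -0.3394, 0.051]
tcp_rot: [-180.0, 0.0, 10.8]
wrist_force: [-0.9, -0.3, 0.0]
opening: 0.0
grasp_force: 0.0
```

>>> play_rows(
  steps=[
    [[0,0,0.001,0],[0,0,0.001,0],[0,0,0.001,0],[0,0,0.001,0],[0,0,0,0]],
  ],
)

```text
time: 15.67
ee_pos: [0.5089, -0.3394, 0.0472]
tcp_rot: [180.0, -0.0, 10.8]
wrist_force: [-1.3, -0.1, 4.0]
opening: -0.0001
grasp_force: 1.7
```

>>> play_rows(
  steps=[
    [[0,0,0.001,0],[0,0,0.001,0],[0,0,0.001,0],[0,0,0,0],[0,0,0,0]],
  ],
)

```text
time: 16.08
ee_pos: [0.5089, -0.3395, 0.0449]
tcp_rot: [180.0, -0.0, 10.8]
wrist_force: [-2.7, 1.3, 8.8]
opening: 0.0001
grasp_force: 4.2
```

>>> play_rows(
  steps=[
    [[0,0,0.001,0],[0,0,0,0],[0,0,0.001,0],[0,0,0,0],[0,0,0,0]],
  ],
)

```text
time: 16.5
ee_pos: [0.509, -0.3396, 0.0447]
tcp_rot: [179.9, -0.1, 10.8]
wrist_force: [-7.7, 4.3, 20.0]
opening: 0.0001
grasp_force: 9.9
```

The force rose to 20 N with no further travel, so the button is fully down. Releasing and rising.

>>> play_rows(
  steps=[
    [[0,0,-0.003,0],[0,0,-0.005,0],[0,0,-0.02,0],[0,0,-0.035,0],[0,0,-0.035,0]],
  ],
)

```text
time: 16.92
ee_pos: [0.508, -0.3388, 0.1397]
tcp_rot: [-179.9, 0.1, 10.8]
wrist_force: [0.1, -0.0, 0.3]
opening: -0.0001
grasp_force: 0.0
```

>>> play_rows(
  steps=[
    [[0,0,-0.035,0],[0,0,-0.035,0],[0,0,0,0],[0,0,0,0],[0,0,0,0]],
  ],
)

```text
time: 17.33
ee_pos: [0.5089, -0.3394, 0.2094]
tcp_rot: [-180.0, 0.0, 10.8]
wrist_force: [-1.2, -0.1, -0.1]
opening: -0.0002
grasp_force: 0.0
```

```bash
python3 - <<'E'
from h import *; from workcell import bot
w=bot.camera('wrist');o=bot.get_obs();print(o['time'],o['ee_pos'],o['wrist_force'])
hs=cv2.cvtColor(w['img'],cv2.COLOR_BGR2HSV);H,S,V=[hs[...,i].astype(int) for i in range(3)]
for a,p in blobs((H>45)&(H<85)&(S>120)&(V>50),60): print(a,p,won(w,*p,.087).round(4))
t=bot.camera('top')['img'].astype(int); r=cv2.imread('pics/top0.png').astype(int)
m=cv2.morphologyEx((np.abs(t-r).max(2)>40).astype(np.uint8),cv2.MORPH_OPEN,np.ones((2,2)))
print(blobs(m,6))
E
```

```text
17.3833 [ 0.50857602 -0.33924783  0.20866756] [-0.19792777  0.23836688  0.09882566]
705 [319.6 178.9] [ 0.5118 -0.3386  0.087 ]
[(np.int32(1768), array([581.5, 184.6])), (np.int32(741), array([616.7, 180. ])), (np.int32(63), array([371.3, 168.1])), (np.int32(85), array([354. , 171.9])), (np.int32(46), array([548.7, 174.8])), (np.int32(205), array([547.3, 188.2])), (np.int32(13), array([535.4, 190.5])), (np.int32(1366), array([515.6, 219.2])), (np.int32(10), array([637. , 196.3])), (np.int32(8), array([629.5, 197.5])), (np.int32(20), array([545.4, 205.6])), (np.int32(6), array([602. , 202.5])), (np.int32(23), array([633. , 204.1])), (np.int32(6), array([590. , 204.5])), (np.int32(6), array([624. , 205.5])), (np.int32(6), array([613. , 207.5])), (np.int32(6), array([619. , 206.5])), (np.int32(14), array([540.1, 210.4])), (np.int32(27), array([595. , 210.8])), (np.int32(6), array([584. , 212.5])), (np.int32(11292), array([553.3, 321.9])), (np.int32(18), array([595.9, 221.3])), (np.int32(105), array([471.8, 239.3])), (np.int32(223), array([634.2, 256.4])), (np.int32(52), array([459.2, 246.3])), (np.int32(40), array([630.4, 244. ])), (np.int32(28), array([477. , 246.8])), (np.int32(17), array([618. , 260.2])), (np.int32(22), array([516.2, 265.9])), (np.int32(521), array([452.9, 346.6])), (np.int32(482), array([318.5, 351.4])), (np.int32(1001), array([625.4, 373.5])), (np.int32(14), array([330. , 359.2])), (np.int32(419), array([338. , 368.1])), (np.int32(44), array([297.5, 366.6])), (np.int32(304), array([278.7, 384.3])), (np.int32(13), array([307., 369.])), (np.int32(6), array([308. , 375.5])), (np.int32(331), array([295.1, 389.9])), (np.int32(17), array([353.5, 384.6])), (np.int32(13), array([541.5, 383.4])), (np.int32(7), array([546., 385.])), (np.int32(67), array([380.7, 395.4])), (np.int32(34), array([322.1, 397.6])), (np.int32(8), array([548.9, 396.9]))]
```

Only the lever changed on the machine. The other differences are the arm and its shadow. Handing in.

```bash
python3 -c "
from workcell import bot
print(bot.job_done())"
```

```text
the job is handed in; nothing more can be done
None
```

The speed lever rests in position 5 (measured at about -30° on the dial), the green start button was pressed to its stop and released, nothing else on the machine was seen to move, and the job is handed in; no verdict came back.

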